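Unplug a battery module and hold it over the inspection camera

TASK

Pull the taller of the two battery modules straight up out of its snap-in charging dock and hold it in the air, level and still, centred over the upward-looking inspection camera with its underside about 8 cm above the lens, so that its contacts can be seen. Finish while still holding it there. Do not touch the camera with it, leave the shorter module seated in the dock, and leave the other things on the bench where they are.

Things in the scene. Friction and masses are not known exactly. Their poses are not given: they have to be found in the camera images.
- tall_center (a point): Centre of the taller module: upright aluminium-cased block, 36 mm (x) by 50 mm (y) by 90 mm tall (z up), 0.2 to 0.3 kg. The point is 45 mm above its underside. Sits in either dock pocket, axes parallel to the dock's, lowest 28 mm inside. Sprung balls at its y faces hold a lip at its foot: about 10 N of upward pull besides its weight frees it, peaking in the first 8 mm. Grip its flat x faces above the dock.
- short_center (a point): Centre of the shorter battery module: same footprint (36 by 50 mm), foot and snap, but 65 mm tall; this point lies 32.5 mm above its underside. It sits in the other pocket and must stay seated there; its top stands 37 mm above the dock.
- dock: Charging dock, a grey block fixed to the bench, 80 mm (x) by 170 mm (y) by 38 mm high, origin at the centre of its underside on the bench, z up. Two pockets 39 by 53 mm, 28 mm deep (floor 10 mm above the bench), centred at y = -42 and +42 mm of its frame. Turned by up to 20 degrees, on the robot's left or right.
- lens (a point): Centre of the lens glass on top of the inspection camera, a round black unit fixed to the bench that looks straight up: base 92 mm across, barrel 68 mm across, 50 mm high in all, lens glass 36 mm across at the top. z up. It stands on the half of the bench opposite the dock.
- screwdriver: Bystander: a screwdriver 170 mm long lying on the bench between dock and camera, about along the robot's x. Origin on the underside, z = 0.
- jar: Bystander: an amber glass jar, 40 mm across and 40 mm tall, standing just beyond the camera. Origin at the centre of its underside.
- board: Bystander: a green circuit board, 45 by 60 mm, up to 13 mm high, lying just beyond the dock. Origin at the centre of its underside.
- phone: Bystander: a telephone, 72 (x) by 150 (y) by 9 mm, lying on the bench at the robot's far left. Origin at the centre of its underside.
- bottle: Bystander: a white plastic bottle, 48 mm across and 95 mm tall, standing near the far side of the bench. Origin at the centre of its underside.
- tin: Bystander: a flat round aluminium tin, 44 mm across and 18 mm high, just on the robot's side of the camera. Origin at the centre of its underside.
Mind the look-alikes: they are no part of the job. What is shaped like the part that bears tall_center but purple or red is not meant. What is shaped like the part that bears lens but orange is not meant.

How it is judged (in metres and radians):
On the way:
1. the taller module is pulled clear of the dock, in the fingers (z of tall_center in the frame of dock above 0.093 m and contact force between the fingers and tall above 1 N and contact force between tall and dock below 0.1 N), for 0.2 s.
At the end, for the whole second after the job is handed in: Held by the fingers alone: underside 50 to 110 mm above the lens, centre within 18 mm of the lens axis, within 0.12 rad of upright, slower than 20 mm/s and 0.15 rad/s through the last second; shorter module moved under 12 mm, bystanders under 30 mm (horizontal distance between tall_center and lens below 0.018 m and z of tall_center in the frame of lens between 0.095 and 0.155 m and angle between tall_center's own z axis and vertical below 0.12 rad and linear speed of tall below 0.02 m/s and angular speed of tall below 0.15 rad/s and contact force between the fingers and tall above 1 N and contact force between tall and camera below 0.1 N and contact force between tall and dock below 0.1 N and distance of short_center from where it was at the start of the episode below 0.012 m and distance of each of screwdriver, jar, board, phone, bottle, tin from where it was at the start of the episode below 0.03 m); the arm keeps its last pose, push and grip.
It fails at once if the shorter module is pulled out of its pocket (distance of short_center from where it was at the start of the episode above 0.012 m).
It fails at once if the module touches the inspection camera (contact force between tall and camera above 0.5 N).
It fails at once if a bystander is shoved from its place (distance of any of screwdriver, jar, board, phone, bottle, tin from where it was at the start of the episode above 0.03 m).
It also fails if it takes over 42 s, if anything falls off the work surface, if the arm or the gripper's body presses on something with over 40 N, if the wrist force passes 120 N, or if a joint passes its speed limit or range.

ROBOT

A 6-joint arm with a two-finger parallel gripper is mounted at the origin on the work surface. World frame = base frame: x ahead of the robot, y to its left, z up, the work surface at z = 0. Lengths are in m, angles in degrees, forces in N, time in s.
With the tool pointing down it reaches from about 0.375 to 0.975 m from the base axis. Payload 3.8 kg.
Tool frame: the origin (TCP) lies at the very end of the fingers, on their centre line; the grasp point (between the pads) lies 19 mm behind it; z points along the fingers, y is the direction in which the jaws open and shut (so a half turn about z gives the same grasp; the last joint's range is limited). The gripper opens to 88 mm and grips with 3 to 60 N. Pads are 18 mm wide; open, the fingers measure 123 mm over their backs; the gripper's body (75 mm by 187 mm) begins 45 mm behind the grasp point.
Start: joints at [-68.692, 15.12, 91.902, -0, 72.978, -2.114], TCP at [0.268, -0.619, 0.239] pointing down, gripper open.
Joint ranges: [-150.88, 150.88], [-54.13, 125.18], [17.81, 147.31], [-75.09, 255.09], [0, 152.58], [-146.25, 146.25]. Speed limits (degrees/s): [147.25, 147.25, 180, 180, 180, 180].

INTERFACE

Orientations are given as a 3x3 rotation matrix whose columns are the frame's x, y, z axes.
In Python, from workcell import bot gives the robot as it stands.
- The arm moves only by the tool servo_tool, never from a script. Its argument "plan" is a list of rows, each an object of numbers: "dx", "dy", "dz": the shift along the tool's x, y, z in mm; "ax", "ay", "az": the turn, a rotation vector about the tool's x, y, z in rad; "grip": the opening, from 0 (shut) to 1 (fully open). A call has exactly 10 rows; each row shifts and turns the commanded pose from where the row before left it, along the tool's axes as they then stand; what a row does not reach is not made up. A row lasts 1/12 s, in which the tool goes at most 41.7 mm and 7.16 degrees, less where a joint would pass 70% of its speed; a pose out of reach is approached as far as the arm can. A call is refused whole if a number of a shift passes 41.7 or a number of a turn 0.125, either way. A call with a gripper value outside its range is refused whole. The fingers move at their own pace and stop on an object; "grip_force" is the grip in N (left out, the last holds). Time passes only in rows, so rows that do not move let the fingers close, or fill a call up. It gives the time, the measured TCP pose, the force and the opening at its end, in the units of the state.
- bot.sense(): the state, without advancing time (a new reading comes with each control period).
- bot.camera(name): name is "side" or "top" or "wrist"; returns a dict with "frame" (384x512x3 uint8, red, green, blue), "intrinsics" (3x3 intrinsics, pixels), "R" (3x3) and "t" (3): a world point X has camera coordinates R X + t; the wrist camera has in their place "T_tool_cam" (4x4, takes a point from camera to tool coordinates, whose origin is the TCP and whose axes are the flange's). Camera axes: x right, y down, z forward; pixel columns grow to the right and rows downward; lengths in m; the calibration is good to about 2 mm. The wrist camera is an equidistant fisheye: a pixel r from the principal point sees the ray r / f radians off the axis. A picture is of the moment at which its call begins: read the wrist's pose just before it. There is no depth.
- bot.finish_job(): hands the job in, once; it reports no verdict.
The state is a dict: "t": time; "joints": joint angles; "joint_velocities": joint speeds; "joint_torque": joint torques, N m; "position": TCP position; "orientation": TCP orientation; "force": force on the tool from outside, world axes, zero at the start; "moment": the same for the moment, N m; "gripper_width": finger opening in m.
Only numpy, scipy, OpenCV 4.12 (cv2) and the standard library are available. Lean on these libraries where they do the work, as an engineer would, in place of code of your own. Each camera call takes 0.05 s, during which the arm holds its last target.

## Working session

There is one attempt and no reset: what is moved stays moved. The work goes in short steps, Python scripts to look and compute and a tool call to move; the robot and the scene stay as the last step left them, time stands still between calls to the robot, and variables do not carry over. Pictures are saved under pics/ and viewed, and the job is handed in when it is done.

Besides the shell and the picture viewer there is one more tool, called after "Emit:" as a command line: name --argument value ..., lists and objects as JSON in quotes. servo_tool: Moves the arm, as the interface text tells. Its arguments: {"type":"object","properties":{"plan":{"type":"array","items":{"type":"object","properties":{"dx":{"type":"number"},"dy":{"type":"number"},"dz":{"type":"number"},"ax":{"type":"number"},"ay":{"type":"number"},"az":{"type":"number"},"grip":{"type":"number"}}}},"grip_force":{"type":"number"}},"required":["plan"]}

```bash
mkdir -p pics
python3 - <<'E'
from workcell import bot
import cv2,pickle
s=bot.sense();print(s)
d={}
for n in ("side","top","wrist"):
    c=bot.camera(n);d[n]=c
    cv2.imwrite(f"pics/{n}0.png",c["frame"][:,:,::-1])
    print(n,{k:v for k,v in c.items() if k!="frame"})
d['s']=s
pickle.dump(d,open("d0.pkl","wb"))
E
```

```text
{'t': 0.0, 'joints': array([-6.86916995e+01,  1.51677478e+01,  9.19805662e+01, -2.57070664e-04,
        7.29752153e+01, -2.11318498e+00]), 'joint_velocities': array([ 0.06632591,  0.11027155, -0.02134379,  0.08683286, -0.00580957,
        0.04134115]), 'joint_torque': array([-8.01500664e-04, -5.02116430e+01, -3.56878316e+01,  7.28245731e-02,
        2.95770296e-02, -1.71624856e-04]), 'position': array([ 0.26806268, -0.6187329 ,  0.23741105]), 'orientation': array([[ 9.17605139e-01,  3.97492376e-01, -7.87454326e-04],
       [ 3.97493149e-01, -9.17602947e-01,  2.00704573e-03],
       [ 7.52149665e-05, -2.15468318e-03, -9.99997676e-01]]), 'force': array([-0.01769956,  0.75836008, -0.43571499]), 'moment': array([ 0.07155034, -0.04327838,  0.05188214]), 'gripper_width': 0.0879610725033958}
side {'intrinsics': array([[457.07161953,   0.        , 251.60653122],
       [  0.        , 457.07161953, 199.12072844],
       [  0.        ,   0.        ,   1.        ]]), 'R': array([[ 0.98320032, -0.18113993, -0.02248217],
       [-0.13532731, -0.6407378 , -0.75573911],
       [ 0.12248935,  0.7460
[... 281 characters left out ...]
72545, -0.02287274],
       [-0.99806548, -0.00365806, -0.06206377],
       [ 0.06196306,  0.02314418, -0.99781006]]), 't': array([0.09264664, 0.58207809, 0.88335265])}
wrist {'intrinsics': array([[297.31863964,   0.        , 253.85531267],
       [  0.        , 297.31863964, 188.78817876],
       [  0.        ,   0.        ,   1.        ]]), 'T_tool_cam': array([[ 8.08025953e-04, -9.60875074e-01, -2.76980936e-01,
         7.11270063e-02],
       [ 9.99999668e-01,  8.06262211e-04,  1.20255289e-04,
         1.19661586e-03],
       [ 1.07768952e-04, -2.76980941e-01,  9.60875406e-01,
        -1.45640340e-01],
       [ 0.00000000e+00,  0.00000000e+00,  0.00000000e+00,
         1.00000000e+00]])}
```

View pics/side0.png

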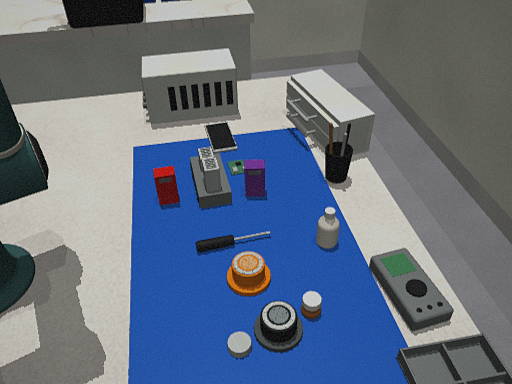

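View pics/top0.png

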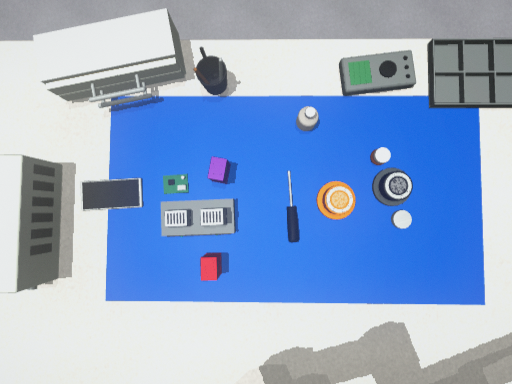

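View pics/wrist0.png

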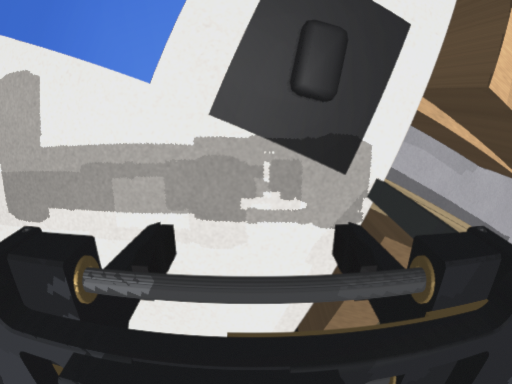

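```bash
cat > h.py <<'E'
import numpy as np,cv2,pickle
def ray(c,uv):
    K=c["intrinsics"];R=c["R"];t=c["t"]
    d=R.T@np.linalg.solve(K,[uv[0],uv[1],1.]);o=-R.T@t
    return o,d
def plane(c,uv,z):
    o,d=ray(c,uv);return o+d*(z-o[2])/d[2]
def proj(c,X):
    p=c["intrinsics"]@(c["R"]@np.asarray(X)+c["t"]);return p[:2]/p[2]
E
python3 - <<'E'
from h import *
d=pickle.load(open("d0.pkl","rb"))
t=d["top"]["frame"][:,:,::-1];s=d["side"]["frame"][:,:,::-1]
a=cv2.resize(t[140:300,140:260],None,fx=5,fy=5,interpolation=cv2.INTER_CUBIC)[:600]
a=cv2.resize(t[150:290,150:250],None,fx=4,fy=4,interpolation=cv2.INTER_CUBIC)
b=cv2.resize(s[140:220,145:275],None,fx=6,fy=6,interpolation=cv2.INTER_CUBIC)
e=cv2.resize(t[140:240,310:430],None,fx=6,fy=6,interpolation=cv2.INTER_CUBIC)
f=cv2.resize(s[240:370,215:335],None,fx=4,fy=4,interpolation=cv2.INTER_CUBIC)
for n,i in zip("abef",(a,b,e,f)):cv2.imwrite(f"pics/z_{n}.png",i)
E
```

```text
(no output)
```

View pics/z_a.png

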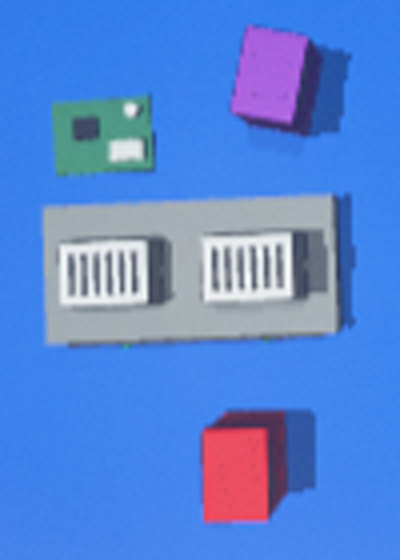

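View pics/z_b.png

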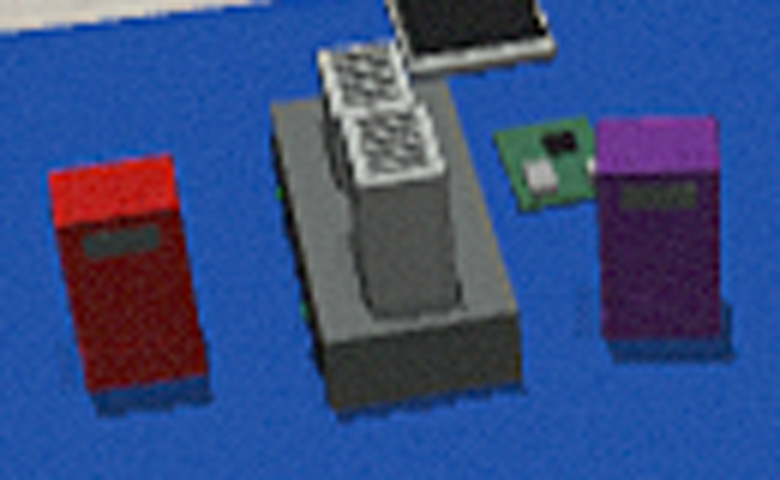

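View pics/z_e.png

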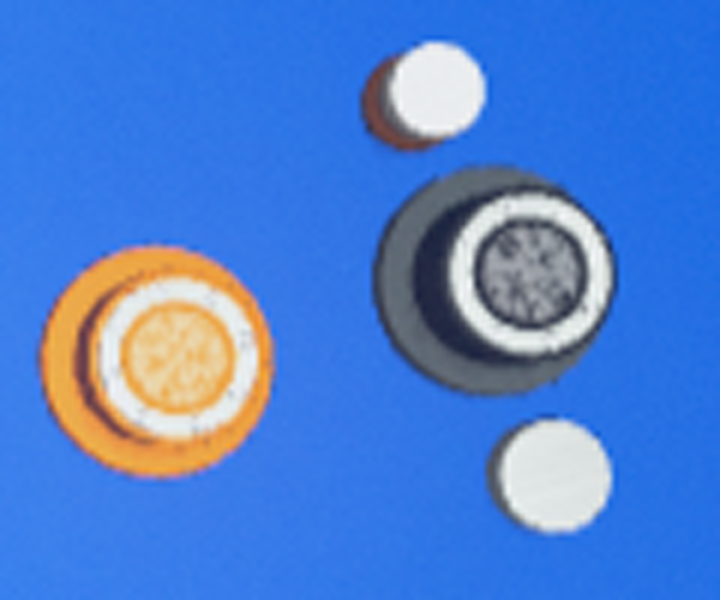

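View pics/z_f.png

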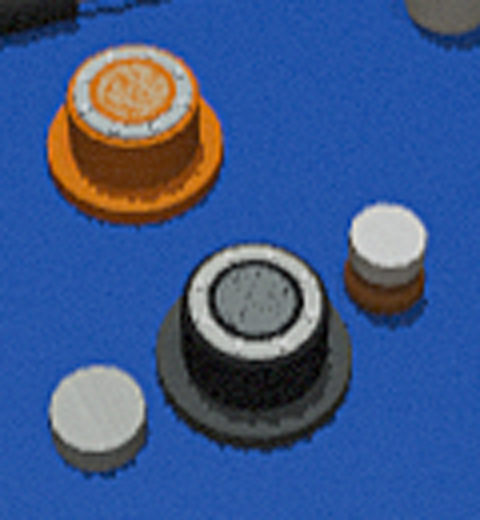

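Run:
```python
from h import *
d=pickle.load(open("d0.pkl","rb"));T=d["top"];S=d["side"]
print("cams",-T["R"].T@T["t"],-S["R"].T@S["t"])
def white(c,th,x0,y0,x1,y1,k=1):
    g=c["frame"][y0:y1,x0:x1].astype(int);m=((g.min(2)>th)).astype(np.uint8)
    m=cv2.morphologyEx(m,cv2.MORPH_CLOSE,np.ones((5,5)))
    cs,_=cv2.findContours(m,cv2.RETR_EXTERNAL,cv2.CHAIN_APPROX_NONE)
    return [ (q.reshape(-1,2)+[x0,y0]).astype(np.float32) for q in cs if cv2.contourArea(q)>60]
for th in (205,):
  for q in white(T,th,160,195,240,240):
    r=cv2.minAreaRect(q);print("top",r)
    b=cv2.boxPoints(r)
    for z in (.075,.1):
        P=np.array([plane(T,p,z) for p in b]);print(z,P.mean(0).round(4),np.linalg.norm(P-np.roll(P,1,0),axis=1).round(4))
        e=P-np.roll(P,1,0);print([round(float(np.degrees(np.arctan2(v[1],v[0]))),1) for v in e])
for th in (140,):
  for q in white(S,th,190,140,225,185):
    print("side",cv2.minAreaRect(q),cv2.boundingRect(q))
# predicted
# dock outline in top
g=T["frame"][190:250,150:250].astype(int);print(g[20,50],g[35,50],g[45,50])
m=((g.max(2)-g.min(2)<35)).astype(np.uint8)
cs,_=cv2.findContours(m,cv2.RETR_EXTERNAL,cv2.CHAIN_APPROX_NONE);q=max(cs,key=cv2.contourArea).reshape(-1,2)+[150,190]
r=cv2.minAreaRect(q.astype(np.float32));print("dock",r)
P=np.array([plane(T,p,.038) for p in cv2.boxPoints(r)]);print(P.mean(0),np.linalg.norm(P-np.roll(P,1,0),axis=1))
e=P-np.roll(P,1,0);print([round(float(np.degrees(np.arctan2(v[1],v[0]))),1) for v in e])
# lens: white ring
for c,n,box,th in ((T,"top",(380,165,415,205),200),(S,"side",(255,295,305,340),140)):
  for q in white(c,th,*box):
    el=cv2.fitEllipse(q);print(n,"ring",el, plane(c,el[0],.05))
# purple/red top
for n,f in (("purple",lambda g:(g[...,0]>120)&(g[...,2]>150)&(g[...,1]<110)),("red",lambda g:(g[...,0]>200)&(g[...,1]<110)&(g[...,2]<120))):
    m=f(T["frame"].astype(int)).astype(np.uint8);cs,_=cv2.findContours(m,cv2.RETR_EXTERNAL,cv2.CHAIN_APPROX_NONE);q=max(cs,key=cv2.contourArea)
    print(n,[plane(T,p,.09)[:2].round(3) for p in cv2.boxPoints(cv2.minAreaRect(q))])
```

```text
cams [0.52574557 0.07430601 0.91966321] [ 0.46619068 -0.71128253  0.75063178]
top ((175.5, 218.0), (14.0, 21.0), 90.0)
0.075 [0.5102 0.2673 0.075 ] [0.0311 0.0471 0.0311 0.047 ]
[1.1, -89.7, -179.1, 90.3]
0.1 [0.5107 0.2616 0.1   ] [0.0302 0.0457 0.0302 0.0456]
[1.1, -89.7, -179.1, 90.3]
top ((211.5, 216.5), (15.0, 21.0), 90.0)
0.075 [0.514  0.1868 0.075 ] [0.0333 0.0469 0.0333 0.0468]
[0.8, -89.7, -179.4, 90.3]
0.1 [0.5144 0.1835 0.1   ] [0.0323 0.0455 0.0323 0.0454]
[0.8, -89.7, -179.4, 90.3]
side ((212.23532104492188, 154.44119262695312), (29.10427474975586, 25.46624183654785), 75.96376037597656) (198, 140, 27, 31)
[193 202 205] [162 168 175] [ 79 120 205]
dock ((197.37892150878906, 217.65411376953125), (34.330631256103516, 72.7214126586914), 87.56334686279297)
[0.51073266 0.22480493 0.038     ] [0.07974228 0.17003485 0.07942489 0.16906569]
[3.6, -87.3, -177.1, 92.8]
top ring ((397.9136962890625, 185.08827209472656), (24.110092163085938, 24.895418167114258), 124.6007308959961) [ 0.58726087 -0.23460545  0.05      ]
side ring ((278.3388977050781, 315.08905029296875), (26.386207580566406, 31.981637954711914), 94.46378326416016) [ 0.58659968 -0.23767147  0.05      ]
purple [array([0.6  , 0.195]), array([0.648, 0.187]), array([0.642, 0.153]), array([0.593, 0.162])]
red [array([0.426, 0.207]), array([0.427, 0.174]), array([0.379, 0.173]), array([0.379, 0.206])]
```

Emit:
servo_tool --plan '[{"az":-0.1215,"grip":1},{"az":-0.1215},{"az":-0.1215},{"az":-0.1215},{"az":-0.1215},{"az":-0.1215},{"az":-0.1215},{"az":-0.1215},{"az":-0.1215},{"az":-0.1215}]' --grip_force 50

```text
$.plan[0]: bad value
```

Emit:
servo_tool --plan '[{"dx":0,"dy":0,"dz":0,"ax":0,"ay":0,"az":-0.1215,"grip":1.0},{"dx":0,"dy":0,"dz":0,"ax":0,"ay":0,"az":-0.1215,"grip":1.0},{"dx":0,"dy":0,"dz":0,"ax":0,"ay":0,"az":-0.1215,"grip":1.0},{"dx":0,"dy":0,"dz":0,"ax":0,"ay":0,"az":-0.1215,"grip":1.0},{"dx":0,"dy":0,"dz":0,"ax":0,"ay":0,"az":-0.1215,"grip":1.0},{"dx":0,"dy":0,"dz":0,"ax":0,"ay":0,"az":-0.1215,"grip":1.0},{"dx":0,"dy":0,"dz":0,"ax":0,"ay":0,"az":-0.1215,"grip":1.0},{"dx":0,"dy":0,"dz":0,"ax":0,"ay":0,"az":-0.1215,"grip":1.0},{"dx":0,"dy":0,"dz":0,"ax":0,"ay":0,"az":-0.1215,"grip":1.0},{"dx":0,"dy":0,"dz":0,"ax":0,"ay":0,"az":-0.1215,"grip":1.0}]' --grip_force 50

```text
t: 0.98
position: [0.2682, -0.6191, 0.2382]
orientation: [[-0.059, 0.998, -0.0], [0.998, 0.059, 0.001], [0.001, -0.0, -1.0]]
force: [0.3, 0.4, -0.1]
gripper_width: 0.0879
```

Emit:
servo_tool --plan '[{"dx":37,"dy":13.7,"dz":0,"ax":0,"ay":0,"az":0,"grip":1.0},{"dx":37,"dy":13.7,"dz":0,"ax":0,"ay":0,"az":0,"grip":1.0},{"dx":37,"dy":13.7,"dz":0,"ax":0,"ay":0,"az":0,"grip":1.0},{"dx":37,"dy":13.7,"dz":0,"ax":0,"ay":0,"az":0,"grip":1.0},{"dx":37,"dy":13.7,"dz":0,"ax":0,"ay":0,"az":0,"grip":1.0},{"dx":37,"dy":13.7,"dz":0,"ax":0,"ay":0,"az":0,"grip":1.0},{"dx":37,"dy":13.7,"dz":0,"ax":0,"ay":0,"az":0,"grip":1.0},{"dx":37,"dy":13.7,"dz":0,"ax":0,"ay":0,"az":0,"grip":1.0},{"dx":37,"dy":13.7,"dz":0,"ax":0,"ay":0,"az":0,"grip":1.0},{"dx":37,"dy":13.7,"dz":0,"ax":0,"ay":0,"az":0,"grip":1.0}]'

```text
t: 1.82
position: [0.3854, -0.2407, 0.2386]
orientation: [[-0.052, 0.999, 0.0], [0.999, 0.052, 0.0], [0.0, 0.0, -1.0]]
force: [0.9, -1.1, -0.4]
gripper_width: 0.0883
```

Emit:
servo_tool --plan '[{"dx":37,"dy":13.7,"dz":0,"ax":0,"ay":0,"az":0,"grip":1.0},{"dx":37,"dy":13.7,"dz":0,"ax":0,"ay":0,"az":0,"grip":1.0},{"dx":37,"dy":13.7,"dz":0,"ax":0,"ay":0,"az":0,"grip":1.0},{"dx":37,"dy":13.7,"dz":0,"ax":0,"ay":0,"az":0,"grip":1.0},{"dx":37,"dy":13.7,"dz":0,"ax":0,"ay":0,"az":0,"grip":1.0},{"dx":37,"dy":13.7,"dz":0,"ax":0,"ay":0,"az":0,"grip":1.0},{"dx":37,"dy":13.7,"dz":0,"ax":0,"ay":0,"az":0,"grip":1.0},{"dx":37,"dy":13.7,"dz":0,"ax":0,"ay":0,"az":0,"grip":1.0},{"dx":25,"dy":9,"dz":0,"ax":0,"ay":0,"az":0,"grip":1.0},{"dx":12,"dy":5,"dz":0,"ax":0,"ay":0,"az":0,"grip":1.0}]'

```text
t: 2.65
position: [0.4916, 0.0996, 0.2385]
orientation: [[-0.056, 0.998, -0.0], [0.998, 0.056, 0.001], [0.001, -0.0, -1.0]]
force: [-0.3, 0.0, 1.1]
gripper_width: 0.0885
```

Run:
```python
from workcell import bot
import cv2,pickle
s=bot.sense();c=bot.camera("wrist");print(s["position"],s["joints"].round(1))
cv2.imwrite("pics/wrist1.png",c["frame"][:,:,::-1]);pickle.dump((s,c),open("d1.pkl","wb"))
```

```text
[0.49158287 0.09959777 0.23850825] [ 8.600e+00 -3.900e+00  1.127e+02  1.000e-01  7.120e+01  5.300e+00]
```

View pics/wrist1.png

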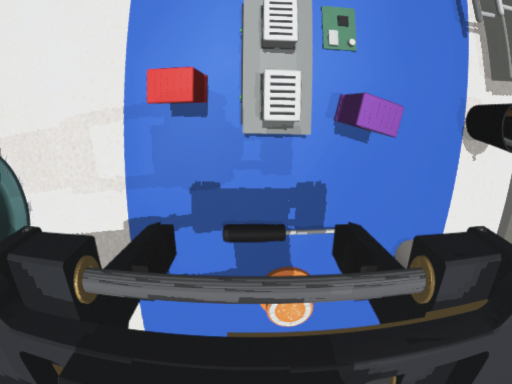

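```bash
cat >> h.py <<'E'
def wray(s,c,uv):
    K=c["intrinsics"];v=np.array([uv[0]-K[0,2],uv[1]-K[1,2]]);r=np.hypot(*v);th=r/K[0,0]
    dc=np.array([*(np.sin(th)*v/r),np.cos(th)]);T=c["T_tool_cam"];R=s["orientation"]
    return R@T[:3,3]+s["position"],R@T[:3,:3]@dc
def wplane(s,c,uv,z):
    o,d=wray(s,c,uv);return o+d*(z-o[2])/d[2]
E
python3 - <<'E'
from h import *
s,c=pickle.load(open("d1.pkl","rb"))
g=c["frame"].astype(int)
m=(g.min(2)>175).astype(np.uint8);m[:, :262]=0;m[:,305:]=0;m[:50]=0;m[130:]=0
m=cv2.morphologyEx(m,cv2.MORPH_CLOSE,np.ones((5,5)))
cs,_=cv2.findContours(m,cv2.RETR_EXTERNAL,cv2.CHAIN_APPROX_NONE);q=max(cs,key=cv2.contourArea).reshape(-1,2)
P=np.array([wplane(s,c,p,.1)[:2] for p in q])
print(cv2.boundingRect(q),cv2.minAreaRect((P*1000).astype(np.float32)),((P.min(0)+P.max(0))/2))
# dock outline
m=((g.max(2)-g.min(2)<40)&(g.max(2)>80)).astype(np.uint8);m[:,:235]=0;m[:,318:]=0;m[145:]=0
cs,_=cv2.findContours(m,cv2.RETR_EXTERNAL,cv2.CHAIN_APPROX_NONE);q=max(cs,key=cv2.contourArea).reshape(-1,2)
P=np.array([wplane(s,c,p,.038)[:2] for p in q])*1000
print(cv2.boundingRect(q),cv2.minAreaRect(P.astype(np.float32)))
for v in range(20,125,12):
    p=P[q[:,1]==v]
    if len(p):print(v,p[p[:,0].argmin()].round(1),p[p[:,0].argmax()].round(1))
cv2.imwrite("pics/w1z.png",cv2.resize(c["frame"][40:140,230:330,::-1],None,fx=5,fy=5))
E
```

```text
(264, 69, 37, 52) ((513.9629516601562, 182.06396484375), (34.39011001586914, 49.18843460083008), 3.4823203086853027) [0.51410644 0.18214847]
(241, 0, 71, 135) ((511.1119079589844, 220.4687042236328), (81.15132904052734, 163.99777221679688), 2.9114625453948975)
20 [468.5 271.2] [548.4 278.2]
32 [469.4 256.2] [549.  262.9]
44 [470.2 241.5] [549.7 248. ]
56 [471.1 227. ] [550.4 233.4]
68 [471.9 212.8] [551.2 218.9]
80 [472.7 198.6] [552.1 204.7]
92 [473.4 184.6] [551.9 190.4]
104 [474.2 170.7] [552.9 176.3]
116 [473.8 156.6] [554.  162.2]
```

View pics/w1z.png

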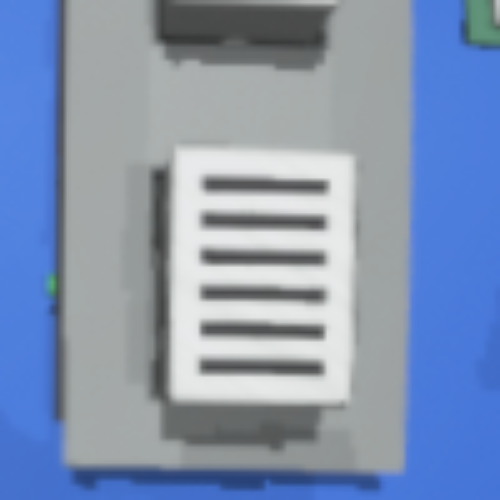

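Emit:
servo_tool --plan '[{"dx":20,"dy":7,"dz":0,"ax":0,"ay":0,"az":0,"grip":1.0},{"dx":20,"dy":7,"dz":10,"ax":0,"ay":0,"az":0,"grip":1.0},{"dx":20,"dy":7,"dz":20,"ax":0,"ay":0,"az":0,"grip":1.0},{"dx":14,"dy":4,"dz":30,"ax":0,"ay":0,"az":0,"grip":1.0},{"dx":7,"dy":2,"dz":30,"ax":0,"ay":0,"az":0,"grip":1.0},{"dx":0,"dy":0,"dz":15,"ax":0,"ay":0,"az":0,"grip":1.0},{"dx":0,"dy":0,"dz":10,"ax":0,"ay":0,"az":0,"grip":1.0},{"dx":0,"dy":0,"dz":0,"ax":0,"ay":0,"az":0,"grip":1.0},{"dx":0,"dy":0,"dz":0,"ax":0,"ay":0,"az":0,"grip":1.0},{"dx":0,"dy":0,"dz":0,"ax":0,"ay":0,"az":0,"grip":1.0}]'

```text
t: 3.53
position: [0.5151, 0.1783, 0.1252]
orientation: [[-0.052, 0.999, 0.002], [0.999, 0.052, 0.0], [0.0, 0.002, -1.0]]
force: [-0.8, -0.1, 0.6]
gripper_width: 0.0881
```

Run:
```python
from workcell import bot
import cv2
print(bot.sense()["position"])
for n in("wrist","top"):
    c=bot.camera(n);f=c["frame"][:,:,::-1]
    if n=="top": f=cv2.resize(f[130:300,130:280],None,fx=3,fy=3)
    cv2.imwrite(f"pics/{n}2.png",f)
```

```text
[0.51510148 0.17828564 0.12518797]
```

View pics/wrist2.png

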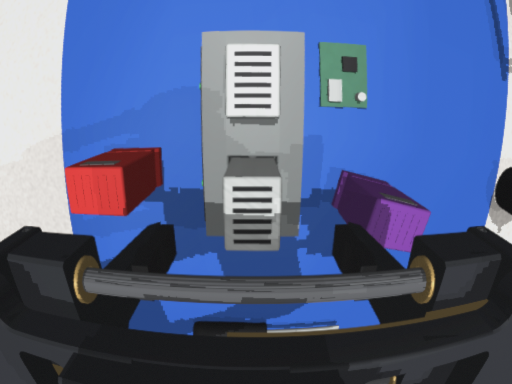

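Emit:
servo_tool --plan '[{"dx":4,"dy":-1,"dz":0,"ax":0,"ay":0,"az":0,"grip":1.0},{"dx":0,"dy":0,"dz":10,"ax":0,"ay":0,"az":0,"grip":1.0},{"dx":0,"dy":0,"dz":14,"ax":0,"ay":0,"az":0,"grip":1.0},{"dx":0,"dy":0,"dz":14,"ax":0,"ay":0,"az":0,"grip":1.0},{"dx":0,"dy":0,"dz":14,"ax":0,"ay":0,"az":0,"grip":1.0},{"dx":0,"dy":0,"dz":10,"ax":0,"ay":0,"az":0,"grip":1.0},{"dx":0,"dy":0,"dz":6,"ax":0,"ay":0,"az":0,"grip":1.0},{"dx":0,"dy":0,"dz":0,"ax":0,"ay":0,"az":0,"grip":1.0},{"dx":0,"dy":0,"dz":0,"ax":0,"ay":0,"az":0,"grip":1.0},{"dx":0,"dy":0,"dz":0,"ax":0,"ay":0,"az":0,"grip":1.0}]'

```text
t: 4.47
position: [0.5134, 0.1829, 0.0564]
orientation: [[-0.053, 0.999, 0.001], [0.999, 0.053, 0.0], [0.0, 0.001, -1.0]]
force: [0.2, 1.1, 0.9]
gripper_width: 0.0879
```

Emit:
servo_tool --plan '[{"dx":0,"dy":0,"dz":0,"ax":0,"ay":0,"az":0,"grip":0.45},{"dx":0,"dy":0,"dz":0,"ax":0,"ay":0,"az":0,"grip":0.4},{"dx":0,"dy":0,"dz":0,"ax":0,"ay":0,"az":0,"grip":0.3},{"dx":0,"dy":0,"dz":0,"ax":0,"ay":0,"az":0,"grip":0.2},{"dx":0,"dy":0,"dz":0,"ax":0,"ay":0,"az":0,"grip":0},{"dx":0,"dy":0,"dz":0,"ax":0,"ay":0,"az":0,"grip":0},{"dx":0,"dy":0,"dz":0,"ax":0,"ay":0,"az":0,"grip":0},{"dx":0,"dy":0,"dz":0,"ax":0,"ay":0,"az":0,"grip":0},{"dx":0,"dy":0,"dz":0,"ax":0,"ay":0,"az":0,"grip":0},{"dx":0,"dy":0,"dz":0,"ax":0,"ay":0,"az":0,"grip":0}]' --grip_force 50

```text
t: 5.3
position: [0.5129, 0.1827, 0.0557]
orientation: [[-0.053, 0.999, 0.0], [0.999, 0.053, 0.0], [0.0, 0.0, -1.0]]
force: [1.3, -0.7, -0.7]
gripper_width: 0.0355
```

Gripped at about 36 mm with low side force. Pull up gently.

Emit:
servo_tool --plan '[{"dx":0,"dy":0,"dz":-1,"ax":0,"ay":0,"az":0,"grip":0},{"dx":0,"dy":0,"dz":-2,"ax":0,"ay":0,"az":0,"grip":0},{"dx":0,"dy":0,"dz":-2,"ax":0,"ay":0,"az":0,"grip":0},{"dx":0,"dy":0,"dz":-2,"ax":0,"ay":0,"az":0,"grip":0},{"dx":0,"dy":0,"dz":-2,"ax":0,"ay":0,"az":0,"grip":0},{"dx":0,"dy":0,"dz":-2,"ax":0,"ay":0,"az":0,"grip":0},{"dx":0,"dy":0,"dz":-2,"ax":0,"ay":0,"az":0,"grip":0},{"dx":0,"dy":0,"dz":-2,"ax":0,"ay":0,"az":0,"grip":0},{"dx":0,"dy":0,"dz":-2,"ax":0,"ay":0,"az":0,"grip":0},{"dx":0,"dy":0,"dz":-2,"ax":0,"ay":0,"az":0,"grip":0}]'

```text
t: 6.13
position: [0.5131, 0.1829, 0.0759]
orientation: [[-0.053, 0.999, 0.001], [0.999, 0.053, 0.0], [0.0, 0.001, -1.0]]
force: [0.6, 0.1, -1.6]
gripper_width: 0.0356
```

Run:
```python
from workcell import bot
import cv2
print(bot.sense()["position"],bot.sense()["force"])
for n in("side","wrist"):
    c=bot.camera(n);f=c["frame"][:,:,::-1]
    if n=="side": f=cv2.resize(f[110:220,130:290],None,fx=4,fy=4)
    cv2.imwrite(f"pics/{n}3.png",f)
```

```text
[0.51312021 0.18286516 0.07585599] [ 0.60179385  0.0990946  -1.5608052 ]
```

View pics/side3.png

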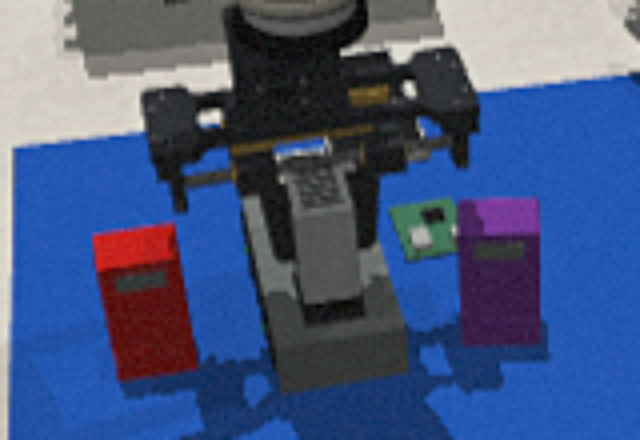

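View pics/wrist3.png

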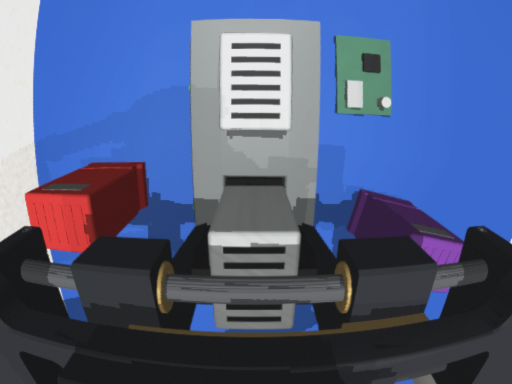

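Emit:
servo_tool --plan '[{"dx":0,"dy":0,"dz":-4,"ax":0,"ay":0,"az":0,"grip":0},{"dx":0,"dy":0,"dz":-8,"ax":0,"ay":0,"az":0,"grip":0},{"dx":0,"dy":0,"dz":-14,"ax":0,"ay":0,"az":0,"grip":0},{"dx":0,"dy":0,"dz":-18,"ax":0,"ay":0,"az":0,"grip":0},{"dx":0,"dy":0,"dz":-22,"ax":0,"ay":0,"az":0,"grip":0},{"dx":0,"dy":0,"dz":-22,"ax":0,"ay":0,"az":0,"grip":0},{"dx":0,"dy":0,"dz":-20,"ax":0,"ay":0,"az":0,"grip":0},{"dx":0,"dy":0,"dz":-16,"ax":0,"ay":0,"az":0,"grip":0},{"dx":0,"dy":0,"dz":-10,"ax":0,"ay":0,"az":0,"grip":0},{"dx":0,"dy":0,"dz":-6,"ax":0,"ay":0,"az":0,"grip":0}]'

```text
t: 7.07
position: [0.5135, 0.1829, 0.217]
orientation: [[-0.053, 0.999, 0.003], [0.999, 0.053, 0.001], [0.001, 0.003, -1.0]]
force: [0.5, -0.6, -2.8]
gripper_width: 0.0353
```

Run:
```python
from workcell import bot
import cv2,pickle
s=bot.sense();print(s["position"],s["force"],s["moment"])
d={"s":s}
for n in("side","wrist"):
    c=bot.camera(n);d[n]=c;f=c["frame"][:,:,::-1]
    if n=="side": f=cv2.resize(f[90:220,130:290],None,fx=4,fy=4)
    cv2.imwrite(f"pics/{n}4.png",f)
pickle.dump(d,open("d4.pkl","wb"))
```

```text
[0.51348698 0.18293164 0.2169891 ] [ 0.50910193 -0.64044896 -2.77768927] [-0.00233208 -0.12019891 -0.02017927]
```

View pics/side4.png

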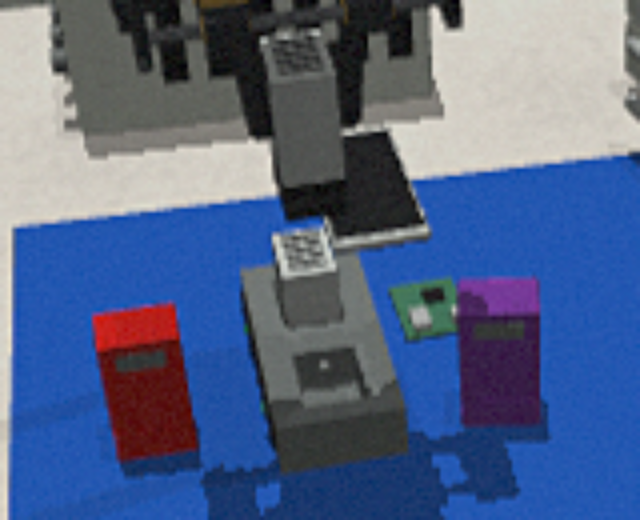

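View pics/wrist4.png

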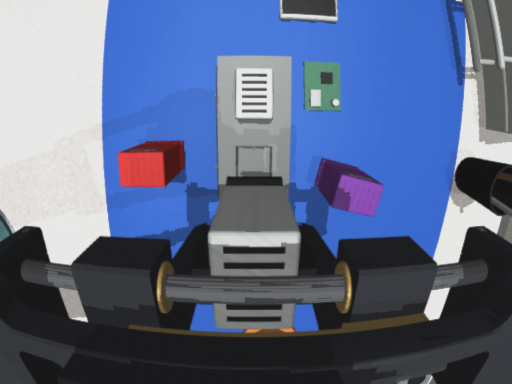

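Emit:
servo_tool --plan '[{"dx":-5,"dy":0.6,"dz":0,"ax":0,"ay":0,"az":0,"grip":0},{"dx":-12,"dy":1.5,"dz":0,"ax":0,"ay":0,"az":0,"grip":0},{"dx":-20,"dy":2.4,"dz":0,"ax":0,"ay":0,"az":0,"grip":0},{"dx":-26,"dy":3.2,"dz":0,"ax":0,"ay":0,"az":0,"grip":0},{"dx":-30,"dy":3.6,"dz":0,"ax":0,"ay":0,"az":0,"grip":0},{"dx":-30,"dy":3.6,"dz":0,"ax":0,"ay":0,"az":0,"grip":0},{"dx":-30,"dy":3.6,"dz":0,"ax":0,"ay":0,"az":0,"grip":0},{"dx":-30,"dy":3.6,"dz":0,"ax":0,"ay":0,"az":0,"grip":0},{"dx":-30,"dy":3.6,"dz":0,"ax":0,"ay":0,"az":0,"grip":0},{"dx":-30,"dy":3.6,"dz":0,"ax":0,"ay":0,"az":0,"grip":0}]'

```text
t: 8.0
position: [0.5538, -0.0609, 0.2131]
orientation: [[-0.053, 0.999, -0.003], [0.999, 0.053, 0.0], [0.0, -0.003, -1.0]]
force: [0.2, 0.9, -3.5]
gripper_width: 0.0355
```

Emit:
servo_tool --plan '[{"dx":-30,"dy":3.6,"dz":0,"ax":0,"ay":0,"az":0,"grip":0},{"dx":-30,"dy":3.6,"dz":0,"ax":0,"ay":0,"az":0,"grip":0},{"dx":-30,"dy":3.6,"dz":0,"ax":0,"ay":0,"az":0,"grip":0},{"dx":-27,"dy":3.3,"dz":0,"ax":0,"ay":0,"az":0,"grip":0},{"dx":-22,"dy":2.7,"dz":0,"ax":0,"ay":0,"az":0,"grip":0},{"dx":-17,"dy":2.1,"dz":0,"ax":0,"ay":0,"az":0,"grip":0},{"dx":-11,"dy":1.3,"dz":0,"ax":0,"ay":0,"az":0,"grip":0},{"dx":-7,"dy":1,"dz":0,"ax":0,"ay":0,"az":0,"grip":0},{"dx":-4,"dy":0.5,"dz":0,"ax":0,"ay":0,"az":0,"grip":0},{"dx":-1,"dy":0,"dz":0,"ax":0,"ay":0,"az":0,"grip":0}]'

```text
t: 8.83
position: [0.586, -0.236, 0.2144]
orientation: [[-0.053, 0.999, -0.001], [0.999, 0.053, 0.0], [0.0, -0.0, -1.0]]
force: [-0.3, 1.2, -1.9]
gripper_width: 0.0356
```

Run:
```python
from workcell import bot
import cv2,pickle
s=bot.sense();print(s["position"],s["force"],s["moment"])
d={"s":s}
for n in("side","top","wrist"):
    c=bot.camera(n);d[n]=c;f=c["frame"][:,:,::-1]
    if n=="side": f=cv2.resize(f[180:384,180:380],None,fx=2.9,fy=2.9)
    cv2.imwrite(f"pics/{n}5.png",f)
pickle.dump(d,open("d5.pkl","wb"))
```

```text
[ 0.5859635  -0.23600969  0.21438859] [-0.25748921  1.2080767  -1.8511425 ] [-0.00232044 -0.10073276  0.01567211]
```

View pics/side5.png

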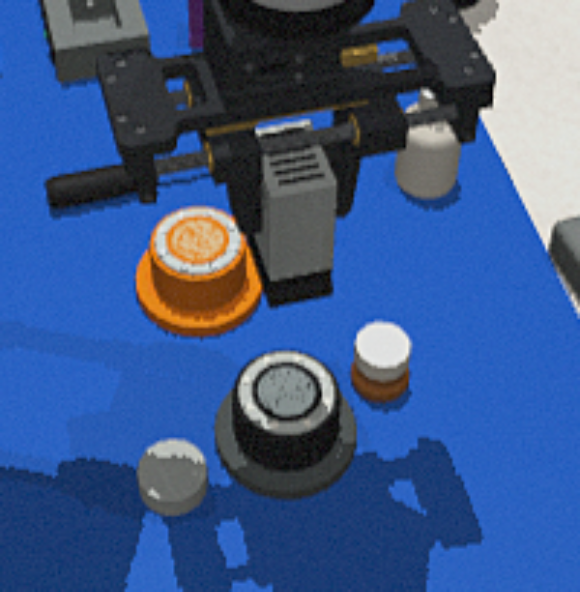

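View pics/wrist5.png

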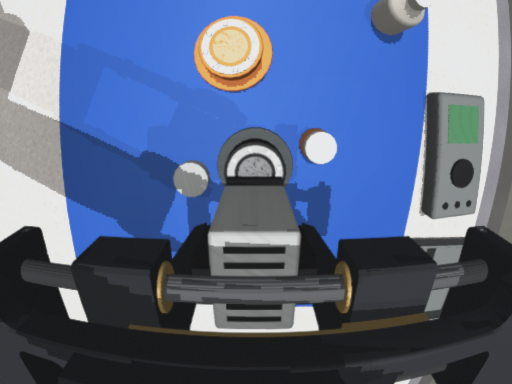

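View pics/top5.png

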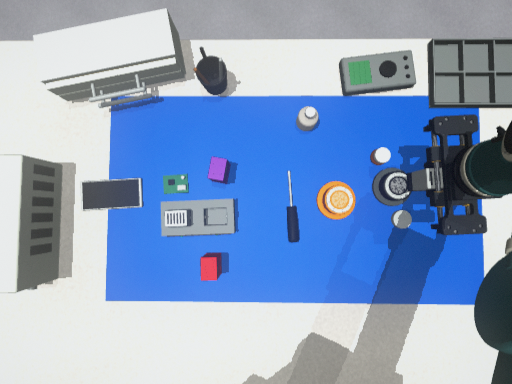

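Run:
```python
from h import *
d=pickle.load(open("d5.pkl","rb"));S=d["side"];p=d["s"]["position"]
for z in (.16,.1687,.177):
    print(z,[((proj(S,[p[0]+a,p[1]-.025,z])-180)*2.9).round() for a in(-.018,.018)])
print("top",[((proj(S,[p[0]+a,p[1]-.025,.2587])-180)*2.9).round() for a in(-.018,.018)])
c=d["wrist"];g=c["frame"][:,:,::-1].copy()
X=wplane(d["s"],c,(254.5,171),.05);print("lens wrist",X)
cv2.imwrite("pics/w5z.png",cv2.resize(g[115:215,205:305],None,fx=5,fy=5))
```

```text
0.16 [array([265., 315.]), array([328., 305.])]
0.1687 [array([265., 305.]), array([329., 295.])]
0.177 [array([265., 296.]), array([329., 285.])]
top [array([266., 193.]), array([335., 182.])]
lens wrist [ 0.5868621  -0.23534656  0.05      ]
```

View pics/w5z.png

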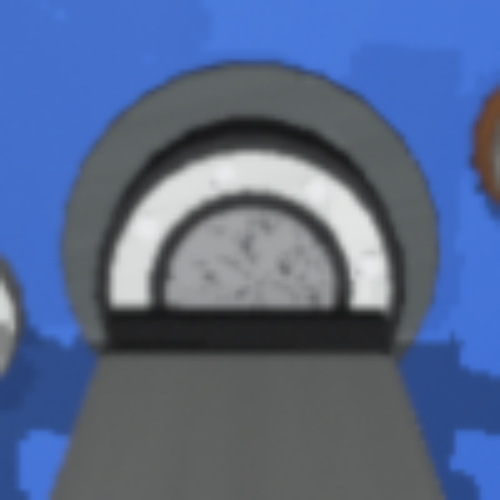

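Emit:
servo_tool --plan '[{"dx":0,"dy":1,"dz":3,"ax":0,"ay":0,"az":0,"grip":0},{"dx":0,"dy":0,"dz":7,"ax":0,"ay":0,"az":0,"grip":0},{"dx":0,"dy":0,"dz":9,"ax":0,"ay":0,"az":0,"grip":0},{"dx":0,"dy":0,"dz":8,"ax":0,"ay":0,"az":0,"grip":0},{"dx":0,"dy":0,"dz":6,"ax":0,"ay":0,"az":0,"grip":0},{"dx":0,"dy":0,"dz":3,"ax":0,"ay":0,"az":0,"grip":0},{"dx":0,"dy":0,"dz":2,"ax":0,"ay":0,"az":0,"grip":0},{"dx":0,"dy":0,"dz":0,"ax":0,"ay":0,"az":0,"grip":0},{"dx":0,"dy":0,"dz":0,"ax":0,"ay":0,"az":0,"grip":0},{"dx":0,"dy":0,"dz":0,"ax":0,"ay":0,"az":0,"grip":0}]'

```text
t: 9.82
position: [0.5874, -0.2362, 0.1772]
orientation: [[-0.053, 0.999, 0.001], [0.999, 0.053, -0.0], [-0.0, 0.001, -1.0]]
force: [0.0, -0.8, -1.6]
gripper_width: 0.0358
```

Emit:
servo_tool --plan '[{"dx":0,"dy":0,"dz":0,"ax":0,"ay":0,"az":0,"grip":0},{"dx":0,"dy":0,"dz":0,"ax":0,"ay":0,"az":0,"grip":0},{"dx":0,"dy":0,"dz":0,"ax":0,"ay":0,"az":0,"grip":0},{"dx":0,"dy":0,"dz":0,"ax":0,"ay":0,"az":0,"grip":0},{"dx":0,"dy":0,"dz":0,"ax":0,"ay":0,"az":0,"grip":0},{"dx":0,"dy":0,"dz":0,"ax":0,"ay":0,"az":0,"grip":0},{"dx":0,"dy":0,"dz":0,"ax":0,"ay":0,"az":0,"grip":0},{"dx":0,"dy":0,"dz":0,"ax":0,"ay":0,"az":0,"grip":0},{"dx":0,"dy":0,"dz":0,"ax":0,"ay":0,"az":0,"grip":0},{"dx":0,"dy":0,"dz":0,"ax":0,"ay":0,"az":0,"grip":0}]'

```text
t: 10.65
position: [0.5871, -0.2359, 0.1767]
orientation: [[-0.053, 0.999, -0.0], [0.999, 0.053, 0.0], [0.0, -0.0, -1.0]]
force: [0.5, -0.3, -2.2]
gripper_width: 0.0357
```

Run:
```python
from workcell import bot
from h import *
s=bot.sense();print(s["t"],s["position"],s["force"],np.abs(s["joint_velocities"]).max(),s["gripper_width"])
c=bot.camera("side");f=cv2.resize(c["frame"][180:384,180:380,::-1],None,fx=2.9,fy=2.9);cv2.imwrite("pics/side6.png",f)
p=s["position"]
for z in(.122,.13,.138):print(z,[((proj(c,[p[0]+a,p[1]-.025,z])-180)*2.9).round() for a in(-.018,.018)])
```

```text
10.65 [ 0.58706565 -0.23592156  0.17669835] [ 0.51396726 -0.33210783 -2.16447807] 0.060008301500425514 0.035722704408122516
0.122 [array([266., 356.]), array([327., 346.])]
0.13 [array([267., 348.]), array([328., 338.])]
0.138 [array([267., 339.]), array([328., 329.])]
```

View pics/side6.png

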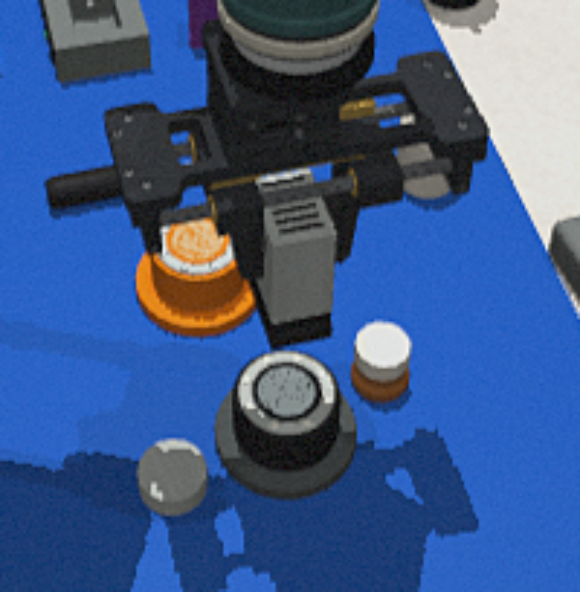

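The foot's lower edge runs from about (275,345) to (330,337) in the crop. That puts the underside at about 0.131 m, 81 mm above the lens, upright and still.

```bash
python3 -c "
from workcell import bot
print(bot.finish_job())"
```

```text
the job is handed in; nothing more can be done
None
```

I pulled the taller module straight up out of the dock pocket nearer the robot's centre line. I carried it over the black inspection camera and handed the job in at about 10.7 s with the gripper still holding it.

**Position over the lens:** At the last check the tool was at (0.587, -0.236). Three views put the lens at x = 0.587 and y = -0.235 to -0.238, so the offset is about 2 mm or less. The side view shows the underside about 81 mm above the glass.

**Hold:** The tool axis was vertical, the arm was at rest, and the fingers were 35.7 mm apart on the 36 mm module. The force sensor showed about 2 N downward, consistent with the module's weight.

**Other items:** In the later pictures the shorter module was still seated and the bystanders looked unmoved. I judged this by eye and did not measure their positions again. No check failed or disagreed.

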